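# Point out the next refill and confirm it

### The job

Show the packer the next refill: point straight down at the middle of the blue cup, fingertips a few centimetres above its rim, and stay there for two seconds, then point at the empty white cup in the same way for two seconds. Then confirm by pushing the green button on the grey box all the way down, where it stays, and move clear. Touch none of the cups and other loose things, and never come down low over the clear cup of clips, which is not part of this refill.

Things in the scene. Friction and masses are not known exactly. Their poses are not given: they have to be found in the camera images.
- cup_blue: blue round open cup with small pale pins in it, loose, 65 mm across, 31 mm high; origin at the centre of its underside, z up. First thing to point at.
- cup_white: empty white round open cup, loose, 63 mm across, 40 mm high; origin at the centre of its underside, z up. Second thing to point at.
- cup_clear: clear round open cup with dark clips in it, loose, 69 mm across, 34 mm high; origin at the centre of its underside. Do not point at it. The three cups stand in any order.
- tape_roll: roll of red tape lying flat, loose, 68 mm across, 24 mm high; origin at the centre of its underside. Leave alone.
- weight: brass check weight with a knob, loose, 25 mm across, 40 mm high; origin at the centre of its underside. Leave alone.
- pen: white pen lying flat, loose, 145 mm long (its own y axis), 11 mm wide; origin under its middle. Leave alone.
- button_box: grey box fixed to the bench, 70 x 70 mm and 50 mm high, with the green push button in the middle of its top; origin at the centre of its underside, z up.
- button_top (a point): centre of the flat top of the green button cap, 25 mm across; 63 mm above the bench when up. Moves with the cap.
- button (a joint): travel of the green button in m: 0 up, 0.005 fully down. It moves straight down, resists with about 4 N of friction (no spring) and stays where it is pushed; fully down its cap is still 2 mm proud of the 36 mm wide black bezel.

How it is judged:
By the outcome, as a careful person would: the job done as asked, in the order asked, and still so for the second after the job is handed in, with the robot touching nothing.
It also fails if it takes over 53 s, if anything falls off the work surface, if the arm or the gripper's body presses on something with over 40 N, if the wrist force passes 120 N, or if a joint passes its speed limit or range.

### The arm

A 6-joint arm with a two-finger parallel gripper is mounted at the origin on a cart in front of the work surface, level with it; the furniture and walls round the work are solid. World frame = base frame: x ahead of the robot, y to its left, z up, the work surface at z = 0. Lengths are in m, angles in degrees, forces in N, time in s.
With the tool pointing down it reaches from about 0.325 to 0.9 m from the base axis. Payload 6.1 kg.
Tool frame: the origin (TCP) lies between the finger pads, 19 mm behind the fingertips; this is the grasp point; z points along the fingers, y is the line along which they close (so a half turn about z gives the same grasp; the last joint's range is limited). The gripper opens to 85 mm and grips with 20 to 120 N. Pads are 22 mm wide; open, the fingers measure 114 mm over their backs; the gripper's body (76 mm by 85 mm) begins 54 mm behind the grasp point. The pads swing forward as they close: fully open they stand 13 mm farther back than shut.
Start: joints at [66.285, 12.628, 87.462, -0, 79.91, -7.225], TCP at [0.177, 0.599, 0.25] pointing down, gripper open.
Joint ranges: [-170.65, 170.65], [-52.31, 119.04], [5.05, 147.46], [-71.25, 251.25], [11.57, 151.72], [-153.62, 153.62]. Speed limits (degrees/s): [147.25, 147.25, 172.46, 180, 180, 180].

### API

Orientations are given as [roll, pitch, yaw] about the fixed x, y, z axes, in that order (R = Rz(yaw) Ry(pitch) Rx(roll)).
In Python, from rig import r, cams gives the robot as it stands (r), with the cameras (cams).
- The arm moves only by the shell command python3 nudge.py 'ROWS' [OPENING] [FORCE]. ROWS is a JSON list of rows, 1 to 5 of them, each of 6 numbers: dx, dy, dz in shares of 1 m (1.0 is 1 m), then a rotation vector rx, ry, rz in fractions of the full range, 1 being 120 degrees; each row is the pose to reach, as a shift and turn from the pose commanded when the command began, along the tool's axes at that moment; what a row does not reach only later rows make up. A row lasts 1/12 s, in which the tool goes at most 0.0417 m and 7.16 degrees, less where a joint would pass 70% of its speed; a pose out of reach is approached as far as the arm can. OPENING is the finger opening in m, set as the command begins (- or left out keeps the last). The fingers move at their own pace and stop on an object; FORCE is the grip in N (left out, the last holds). Time passes only in rows, so rows that do not move let the fingers close. It prints the time, the measured TCP pose, the force, the opening and the grip force at its end. Shift and turn numbers lie between -1 and 1, and a call with a number outside is refused. Input that does not fit is refused with a message, and nothing moves.
- r.sense(): the state, without advancing time (a new reading comes with each control period).
- cams.snapshot(name): name is "scene" or "side" or "wrist"; returns the picture (480x640x3 uint8, blue, green, red); there is no depth.
- cams.get_calibration(name): a dict with "camera_matrix" (3x3 intrinsics, pixels), "eye" and "orientation" of the camera in the world; the wrist camera has in their place "hand_eye" (4x4, takes a point from camera to tool coordinates, whose origin is the TCP and whose axes are the flange's). Camera axes: x right, y down, z forward; pixel columns grow to the right and rows downward; lengths in m; the calibration is good to about 2 mm. A picture is of the moment at which its call begins: read the wrist's pose just before it. get_calibration takes no time and is no camera call.
- r.hand_in(): hands the job in; it is judged then, once.
The state is a dict: "time": time; "joints": joint angles; "dq": joint speeds; "tau": joint torques, N m; "position": TCP position; "eef_rot": TCP orientation; "ft_force": force on the tool from outside, world axes, zero at the start; "wrist_torque": the same for the moment, N m; "gripper_width": finger opening in m; "gripper_force": force on a finger pad.
Only numpy, scipy, OpenCV 4.12 (cv2) and the standard library are available. Lean on these libraries where they do the work, as an engineer would, in place of code of your own. Each camera call takes 0.05 s, during which the arm holds its last target. There are 200 camera calls.

## Working session

There is one attempt and no reset: what is moved stays moved. The work goes in short steps, Python scripts to look and compute and a shell command to move; the robot and the scene stay as the last step left them, time stands still between calls to the robot, and variables do not carry over. Pictures are saved under pics/ and viewed, at most 10 in all, crops included, and the job is handed in when it is done.

```bash
ls; mkdir -p pics
python3 - <<'E'
from rig import r, cams
import cv2,numpy as np
for n in("scene","side"):
    cv2.imwrite(f"pics/{n}0.png",cams.snapshot(n)); c=cams.get_calibration(n); print(n,{k:np.round(v,4).tolist() for k,v in c.items()})
s=r.sense();print(s["time"],s["position"],s["eef_rot"],s["gripper_width"])
E
```

```text
nudge.py
pics
rig.py
scene {'camera_matrix': [[609.1341, 0.0, 310.0558], [0.0, 609.1341, 237.662], [0.0, 0.0, 1.0]], 'eye': [-0.0964, -0.6887, 0.4627], 'orientation': [-112.5202, -1.6005, -42.9615]}
side {'camera_matrix': [[513.4406, 0.0, 318.6966], [0.0, 513.4406, 235.0438], [0.0, 0.0, 1.0]], 'eye': [0.0886, -0.7472, 0.663], 'orientation': [-124.3631, -0.5184, -33.5514]}
0.1 [0.17720095 0.59882526 0.24899978] [-1.79900392e+02 -1.33626214e-02  1.63508160e+02] 0.08532720192703959
```

View pics/scene0.png

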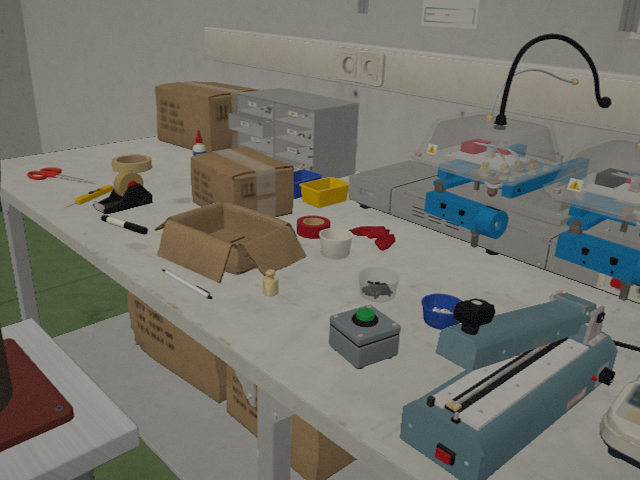

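View pics/side0.png

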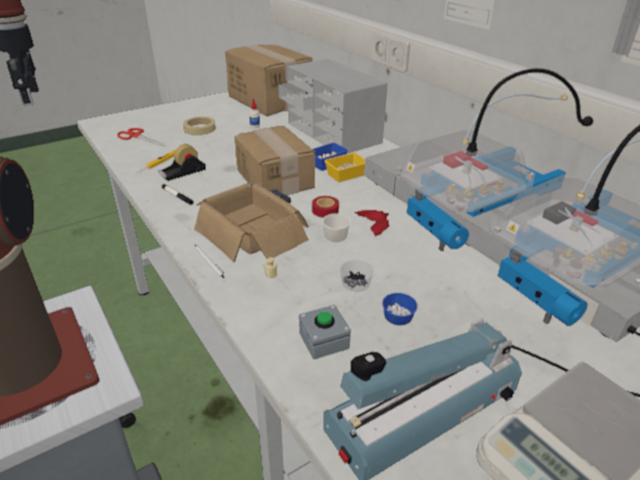

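```bash
cat > h.py <<'E'
from rig import r, cams
import cv2,numpy as np
from scipy.spatial.transform import Rotation as Ro
C={n:cams.get_calibration(n) for n in("scene","side")}
def ray(n,uv):
    c=C[n];R=Ro.from_euler('xyz',c["orientation"],degrees=True).as_matrix()
    return np.array(c["eye"]),R@np.linalg.inv(c["camera_matrix"])@[*uv,1]
def onz(n,uv,z):
    o,d=ray(n,uv);return o+d*(z-o[2])/d[2]
def two(a,b):
    (o,d),(p,e)=ray("scene",a),ray("side",b)
    s=np.linalg.lstsq(np.c_[d,-e],p-o,rcond=None)[0];A,B=o+d*s[0],p+e*s[1];return (A+B)/2,np.linalg.norm(A-B)
E
python3 - <<'E'
from h import *
for n in C:
    im=cv2.imread(f"pics/{n}0.png");h=cv2.cvtColor(im,cv2.COLOR_BGR2HSV)
    for nm,lo,hi,z in(("blue",(105,150,50),(125,255,255),.031),("green",(45,120,60),(80,255,255),.063)):
        m=cv2.inRange(h,lo,hi);k,_,st,ce=cv2.connectedComponentsWithStats(m)
        for i in range(1,k):
            if st[i,4]>100: print(n,nm,st[i],ce[i].round(1),onz(n,ce[i],z).round(3))
im=cv2.imread("pics/side0.png")[200:380,280:520];a=cv2.resize(im,None,fx=3.3,fy=3.3,interpolation=cv2.INTER_CUBIC);cv2.imwrite("pics/c1.png",a)
print(two((475,302),(369,355)))
E
```

```text
scene blue [294 170  28  29 322] [302.5 180.1] [0.853 0.34  0.031]
scene blue [422 294  39  35 893] [439.1 310.2] [ 0.58  -0.255  0.031]
scene green [356 308  19  13 202] [364.9 314.2] [ 0.445 -0.23   0.063]
side blue [315 144  32  26 296] [327.2 153.2] [0.852 0.35  0.031]
side blue [384 294  32  30 532] [399.3 307.3] [ 0.599 -0.252  0.031]
side green [317 312  15  13 156] [324.1 318.1] [ 0.45  -0.229  0.063]
(array([ 0.38944274, -0.41601984,  0.17941904]), np.float64(0.00219918580127033))
```

View pics/c1.png

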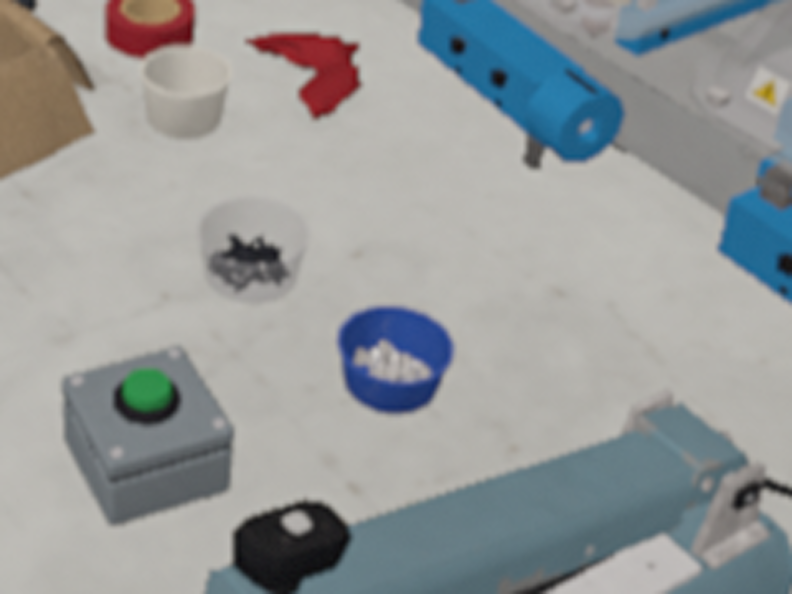

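```bash
python3 - <<'E'
from h import *
for n,x,y,z in(("blue",396,345,.031),("white",185.5,73,.040),("clear",254,236,.034),("button",147.5,388,.063)):
    print(n,onz("side",(280+(x+.5)/3.3-.5,200+(y+.5)/3.3-.5),z).round(4))
print("box corner",two((304,249),(307,228)),"box tall",two((293,165),(313,147)), "flap top", two((266,217),(277,212)))
im=cv2.imread("pics/scene0.png")[205:345,290:470];cv2.imwrite("pics/c2.png",cv2.resize(im,None,fx=4,fy=4,interpolation=cv2.INTER_CUBIC))
E
python3 nudge.py '[[0, 0, 0, 0, 0, 0]]' 0
```

```text
blue [ 0.6048 -0.2466  0.031 ]
white [0.6582 0.032  0.04  ]
clear [ 0.5949 -0.1293  0.034 ]
button [ 0.451  -0.2277  0.063 ]
box corner (array([0.61457982, 0.07782297, 0.00939119]), np.float64(0.009265652918235705)) box tall (array([0.75188747, 0.26552637, 0.10503099]), np.float64(0.007178783018234486)) flap top (array([0.53239633, 0.07892042, 0.08638361]), np.float64(0.00784408878485456))
time: 0.18
position: [0.1773, 0.599, 0.2493]
eef_rot: [-179.9, -0.0, 163.5]
ft_force: [-0.0, -0.1, 1.0]
gripper_width: 0.0756
gripper_force: 0.0
```

View pics/c2.png

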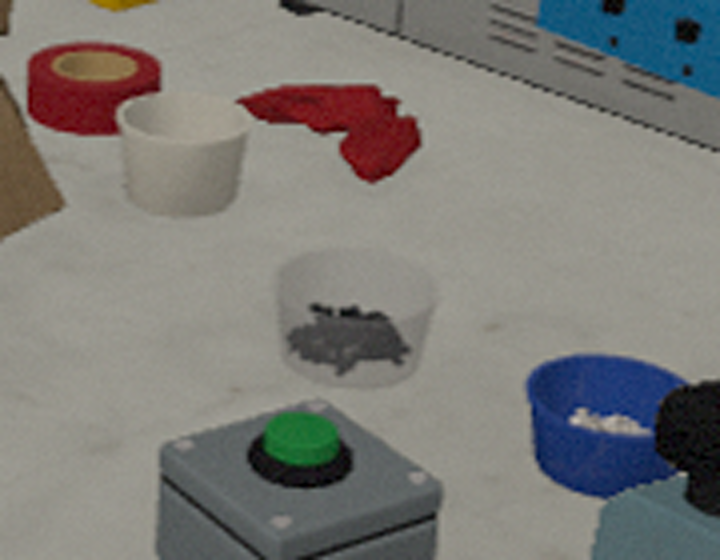

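Run:
```python
from h import *
for n,x,y,z in(("blue",609,390,.031),("white",183,117,.040),("clear",356,285,.034),("button",303,432,.063)):
    print(n,onz("scene",(290+(x+.5)/4-.5,205+(y+.5)/4-.5),z).round(4))
s=r.sense();R=Ro.from_euler('xyz',s["eef_rot"],degrees=True).as_matrix()
for n,p in (("blue",(.6045,-.248)),("white",(.657,.032))): print(n,R.T@(np.array([*p,.25])-s["position"]))
```

```text
blue [ 0.6041 -0.2432  0.031 ]
white [0.6561 0.0334 0.04  ]
clear [ 0.5937 -0.1271  0.034 ]
button [ 0.449  -0.2273  0.063 ]
blue [-6.50072128e-01 -6.90857816e-01  3.96809730e-05]
white [-6.20936949e-01 -4.07472446e-01 -3.11912594e-04]
```

```bash
for i in 1; do
python3 nudge.py '[[-0.027, -0.028, 0, 0, 0, 0], [-0.054, -0.056, 0, 0, 0, 0], [-0.081, -0.085, 0, 0, 0, 0], [-0.108, -0.113, 0, 0, 0, 0], [-0.136, -0.143, 0, 0, 0, 0]]' 0
python3 nudge.py '[[-0.027, -0.028, 0, 0, 0, 0], [-0.054, -0.056, 0, 0, 0, 0], [-0.081, -0.085, 0, 0, 0, 0], [-0.108, -0.113, 0, 0, 0, 0], [-0.136, -0.143, 0, 0, 0, 0]]'
python3 nudge.py '[[-0.027, -0.028, 0, 0, 0, 0], [-0.054, -0.056, 0, 0, 0, 0], [-0.081, -0.085, 0, 0, 0, 0], [-0.108, -0.113, 0, 0, 0, 0], [-0.136, -0.143, 0, 0, 0, 0]]'
python3 nudge.py '[[-0.027, -0.028, 0, 0, 0, 0], [-0.054, -0.056, 0, 0, 0, 0], [-0.081, -0.085, 0, 0, 0, 0], [-0.108, -0.113, 0, 0, 0, 0], [-0.136, -0.143, 0, 0, 0, 0]]'
done
python3 - <<'E'
from h import *
s=r.sense();R=Ro.from_euler('xyz',s["eef_rot"],degrees=True).as_matrix()
print(R.T@(np.array([.6045,-.245,.25])-s["position"]),s["joints"])
E
```

```text
time: 0.6
position: [0.2674, 0.422, 0.2497]
eef_rot: [-180.0, -0.0, 163.6]
ft_force: [1.0, 0.5, -0.2]
gripper_width: 0.0124
gripper_force: 0.0
time: 1.02
position: [0.3573, 0.2463, 0.25]
eef_rot: [180.0, 0.0, 163.5]
ft_force: [0.4, 0.6, -0.6]
gripper_width: -0.0
gripper_force: 0.0
time: 1.43
position: [0.4472, 0.0704, 0.2501]
eef_rot: [180.0, 0.0, 163.5]
ft_force: [1.2, 0.7, 0.5]
gripper_width: 0.0002
gripper_force: 0.0
time: 1.85
position: [0.5371, -0.1054, 0.2498]
eef_rot: [180.0, -0.0, 163.5]
ft_force: [0.2, 1.1, -0.4]
gripper_width: 0.0002
gripper_force: 0.0
[-0.10433381 -0.11473108 -0.00021353] [-1.93660444e+01  2.01102125e+00  9.91487280e+01  1.66752088e-02
  7.88480308e+01 -9.28674697e+01]
```

```bash
python3 nudge.py '[[-0.021, -0.023, 0, 0, 0, 0], [-0.042, -0.046, 0, 0, 0, 0], [-0.063, -0.069, 0, 0, 0, 0], [-0.084, -0.092, 0, 0, 0, 0], [-0.104, -0.115, 0, 0, 0, 0]]'
python3 nudge.py '[[0, 0, 0, 0, 0, 0], [0, 0, 0, 0, 0, 0]]'
python3 - <<'E'
from h import *
s=r.sense();c=cams.get_calibration("wrist");im=cams.snapshot("wrist");cv2.imwrite("pics/w1.png",im)
H=np.array(c["hand_eye"]);K=np.array(c["camera_matrix"])
R=Ro.from_euler('xyz',s["eef_rot"],degrees=True).as_matrix()
m=cv2.inRange(cv2.cvtColor(im,cv2.COLOR_BGR2HSV),(105,150,50),(125,255,255))
k,_,st,ce=cv2.connectedComponentsWithStats(m);print(st[st[:,4]>300])
def proj(p):
    q=np.linalg.inv(H)@[*(R.T@(np.array(p)-s["position"])),1];q=K@q[:3];return (q[:2]/q[2]).round(1)
print(s["position"],proj([.6045,-.245,.031]),proj([.657,.033,.04]),proj([.45,-.2275,.063]))
E
```

```text
time: 2.27
position: [0.6041, -0.2449, 0.2495]
eef_rot: [180.0, -0.0, 163.5]
ft_force: [1.0, 0.6, 0.7]
gripper_width: 0.0002
gripper_force: 0.0
time: 2.43
position: [0.6035, -0.2446, 0.2488]
eef_rot: [180.0, -0.1, 163.4]
ft_force: [-0.1, 0.4, 0.4]
gripper_width: -0.0003
gripper_force: 0.0
[[     0      0    640    480 305745]
 [   287    189     61     59   1455]]
[ 0.60351521 -0.24463171  0.24883034] [316.  219.1] [610.3 190.8] [281.5  38.2]
```

View pics/w1.png

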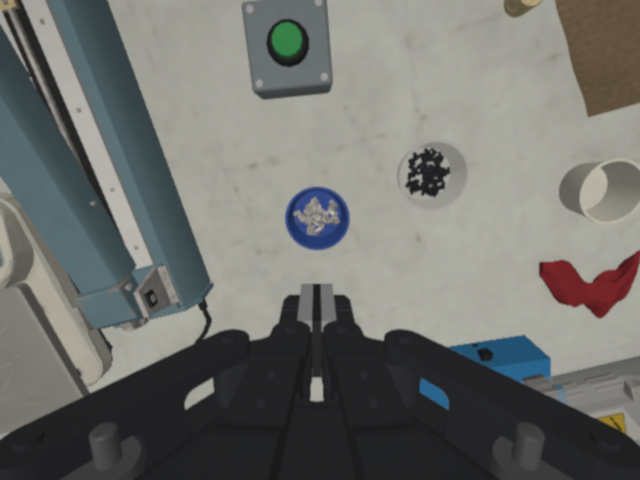

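Wrist view: the blue rim is centred near (317,218), against a prediction of (316,219). The target agrees, so I'm descending.

```bash
python3 nudge.py '[[0, 0, 0.034, 0, 0, 0], [0, 0, 0.068, 0, 0, 0], [0, 0, 0.102, 0, 0, 0], [0, 0, 0.136, 0, 0, 0], [0, 0, 0.166, 0, 0, 0]]' | head -2
python3 nudge.py '[[0, 0, 0, 0, 0, 0], [0, 0, 0, 0, 0, 0], [0, 0, 0, 0, 0, 0], [0, 0, 0, 0, 0, 0], [0, 0, 0, 0, 0, 0]]'
python3 nudge.py '[[0, 0, 0, 0, 0, 0], [0, 0, 0, 0, 0, 0], [0, 0, 0, 0, 0, 0], [0, 0, 0, 0, 0, 0], [0, 0, 0, 0, 0, 0]]' | head -2
python3 nudge.py '[[0, 0, 0, 0, 0, 0], [0, 0, 0, 0, 0, 0], [0, 0, 0, 0, 0, 0], [0, 0, 0, 0, 0, 0], [0, 0, 0, 0, 0, 0]]' | head -2
python3 nudge.py '[[0, 0, 0, 0, 0, 0], [0, 0, 0, 0, 0, 0], [0, 0, 0, 0, 0, 0], [0, 0, 0, 0, 0, 0], [0, 0, 0, 0, 0, 0]]' | head -2
python3 nudge.py '[[0, 0, 0, 0, 0, 0], [0, 0, 0, 0, 0, 0], [0, 0, 0, 0, 0, 0], [0, 0, 0, 0, 0, 0], [0, 0, 0, 0, 0, 0]]' | head -2
python3 nudge.py '[[0, 0, 0, 0, 0, 0], [0, 0, 0, 0, 0, 0], [0, 0, 0, 0, 0, 0], [0, 0, 0, 0, 0, 0], [0, 0, 0, 0, 0, 0]]' | head -2
python3 nudge.py '[[0, 0, 0, 0, 0, 0], [0, 0, 0, 0, 0, 0], [0, 0, 0, 0, 0, 0], [0, 0, 0, 0, 0, 0], [0, 0, 0, 0, 0, 0]]'
python3 - <<'E'
from h import *
s=r.sense();R=Ro.from_euler('xyz',s["eef_rot"],degrees=True).as_matrix()
cv2.imwrite("pics/s2.png",cams.snapshot("side")[180:380,260:520])
print(s["position"],R.T@(np.array([.657,.033,.25])-s["position"]))
E
```

```text
time: 2.9
position: [0.6029, -0.2413, 0.0823]
time: 3.32
position: [0.6055, -0.2441, 0.0873]
eef_rot: [-179.9, 0.3, 163.5]
ft_force: [0.6, 0.2, -0.9]
gripper_width: 0.0
gripper_force: 0.0
time: 3.73
position: [0.6037, -0.2434, 0.084]
time: 4.15
position: [0.6037, -0.2434, 0.0839]
time: 4.57
position: [0.6038, -0.2434, 0.084]
time: 4.98
position: [0.6037, -0.2434, 0.084]
time: 5.4
position: [0.6037, -0.2434, 0.084]
time: 5.82
position: [0.6038, -0.2434, 0.084]
eef_rot: [180.0, 0.0, 163.5]
ft_force: [-0.4, -0.6, 0.3]
gripper_width: 0.0001
gripper_force: 0.0
[ 0.60376473 -0.24338182  0.08401439] [ 0.02740771  0.28012453 -0.16598551]
```

View pics/s2.png

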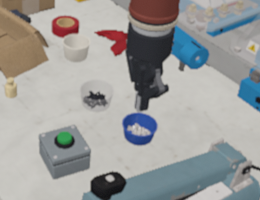

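The fingertips are centred about 3 cm above the blue cup and nothing has been touched. Next: lift and go to white.

```bash
python3 nudge.py '[[0, 0, -0.034, 0, 0, 0], [0, 0, -0.068, 0, 0, 0], [0, 0, -0.102, 0, 0, 0], [0, 0, -0.136, 0, 0, 0], [0, 0, -0.166, 0, 0, 0]]' | head -2
python3 nudge.py '[[0.003, 0.028, 0, 0, 0, 0], [0.006, 0.056, 0, 0, 0, 0], [0.009, 0.084, 0, 0, 0, 0], [0.012, 0.112, 0, 0, 0, 0], [0.014, 0.14, 0, 0, 0, 0]]'|head -2
python3 nudge.py '[[0.003, 0.028, 0, 0, 0, 0], [0.006, 0.056, 0, 0, 0, 0], [0.009, 0.084, 0, 0, 0, 0], [0.011, 0.112, 0, 0, 0, 0], [0.013, 0.14, 0, 0, 0, 0]]'|head -2
python3 nudge.py '[[0, 0, 0, 0, 0, 0], [0, 0, 0, 0, 0, 0], [0, 0, 0, 0, 0, 0], [0, 0, 0, 0, 0, 0], [0, 0, 0, 0, 0, 0]]'
python3 - <<'E'
from h import *
s=r.sense();c=cams.get_calibration("wrist");im=cams.snapshot("wrist");cv2.imwrite("pics/w2.png",im)
H=np.array(c["hand_eye"]);K=np.array(c["camera_matrix"])
R=Ro.from_euler('xyz',s["eef_rot"],degrees=True).as_matrix()
def proj(p):
    q=np.linalg.inv(H)@[*(R.T@(np.array(p)-s["position"])),1];q=K@q[:3];return (q[:2]/q[2]).round(1)
print(s["position"],proj([.657,.033,.04]),R.T@(np.array([.657,.033,.092])-s["position"]))
E
```

```text
time: 6.28
position: [0.604, -0.2435, 0.2526]
time: 6.7
position: [0.63, -0.104, 0.2502]
time: 7.12
position: [0.6574, 0.0342, 0.2501]
time: 7.53
position: [0.6572, 0.0315, 0.25]
eef_rot: [-180.0, -0.0, 163.4]
ft_force: [-0.2, 1.0, -0.8]
gripper_width: 0.0003
gripper_force: 0.0
[0.6572254  0.0314639  0.24999461] [317.6 218.6] [0.00064748 0.0014475  0.15799428]
```

View pics/w2.png

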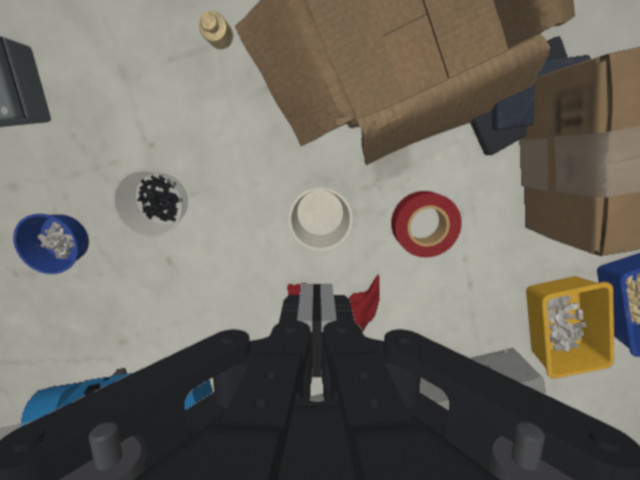

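White rim is centred at about (320,219), a few px right of the prediction, so I shift +3 mm along tool y on the way down.

```bash
python3 nudge.py '[[0, 0.003, 0.034, 0, 0, 0], [0, 0.003, 0.068, 0, 0, 0], [0, 0.003, 0.102, 0, 0, 0], [0, 0.003, 0.136, 0, 0, 0], [0, 0.003, 0.156, 0, 0, 0]]' | head -2
python3 nudge.py '[[0, 0, 0, 0, 0, 0], [0, 0, 0, 0, 0, 0], [0, 0, 0, 0, 0, 0], [0, 0, 0, 0, 0, 0], [0, 0, 0, 0, 0, 0]]'
python3 nudge.py '[[0, 0, 0, 0, 0, 0], [0, 0, 0, 0, 0, 0], [0, 0, 0, 0, 0, 0], [0, 0, 0, 0, 0, 0], [0, 0, 0, 0, 0, 0]]' | head -2
python3 nudge.py '[[0, 0, 0, 0, 0, 0], [0, 0, 0, 0, 0, 0], [0, 0, 0, 0, 0, 0], [0, 0, 0, 0, 0, 0], [0, 0, 0, 0, 0, 0]]' | head -2
python3 nudge.py '[[0, 0, 0, 0, 0, 0], [0, 0, 0, 0, 0, 0], [0, 0, 0, 0, 0, 0], [0, 0, 0, 0, 0, 0], [0, 0, 0, 0, 0, 0]]' | head -2
python3 nudge.py '[[0, 0, 0, 0, 0, 0], [0, 0, 0, 0, 0, 0], [0, 0, 0, 0, 0, 0], [0, 0, 0, 0, 0, 0], [0, 0, 0, 0, 0, 0]]' | head -2
python3 nudge.py '[[0, 0, 0, 0, 0, 0], [0, 0, 0, 0, 0, 0], [0, 0, 0, 0, 0, 0], [0, 0, 0, 0, 0, 0], [0, 0, 0, 0, 0, 0]]' | head -2
python3 nudge.py '[[0, 0, 0, 0, 0, 0], [0, 0, 0, 0, 0, 0], [0, 0, 0, 0, 0, 0], [0, 0, 0, 0, 0, 0], [0, 0, 0, 0, 0, 0]]'
python3 - <<'E'
from h import *
s=r.sense();R=Ro.from_euler('xyz',s["eef_rot"],degrees=True).as_matrix()
print(s["position"],R.T@(np.array([.45,-.2275,.25])-s["position"]))
E
```

```text
time: 8.0
position: [0.6558, 0.0348, 0.0897]
time: 8.42
position: [0.6599, 0.0354, 0.0968]
eef_rot: [179.9, 0.2, 163.5]
ft_force: [-0.1, 0.4, -1.1]
gripper_width: 0.0
gripper_force: 0.0
time: 8.83
position: [0.6581, 0.0357, 0.094]
time: 9.25
position: [0.6582, 0.0357, 0.094]
time: 9.67
position: [0.6582, 0.0356, 0.094]
time: 10.08
position: [0.6582, 0.0356, 0.094]
time: 10.5
position: [0.6582, 0.0356, 0.094]
time: 10.92
position: [0.6582, 0.0356, 0.094]
eef_rot: [-180.0, -0.0, 163.5]
ft_force: [0.3, -0.8, -0.1]
gripper_width: 0.0003
gripper_force: 0.0
[0.65819025 0.03563402 0.09399451] [ 0.12495278 -0.31140294 -0.15599812]
```

Held more than 2 s. Lift, go above the button and check with the wrist camera.

```bash
python3 nudge.py '[[0, 0, -0.034, 0, 0, 0], [0, 0, -0.068, 0, 0, 0], [0, 0, -0.102, 0, 0, 0], [0, 0, -0.136, 0, 0, 0], [0, 0, -0.156, 0, 0, 0]]' | head -2
python3 nudge.py '[[0.0125, -0.031, 0, 0, 0, 0], [0.025, -0.062, 0, 0, 0, 0], [0.0375, -0.093, 0, 0, 0, 0], [0.05, -0.124, 0, 0, 0, 0], [0.0625, -0.156, 0, 0, 0, 0]]'|head -2
python3 nudge.py '[[0.0125, -0.031, 0, 0, 0, 0], [0.025, -0.062, 0, 0, 0, 0], [0.0375, -0.093, 0, 0, 0, 0], [0.05, -0.124, 0, 0, 0, 0], [0.0625, -0.155, 0, 0, 0, 0]]'|head -2
python3 nudge.py '[[0, 0, 0, 0, 0, 0], [0, 0, 0, 0, 0, 0], [0, 0, 0, 0, 0, 0], [0, 0, 0, 0, 0, 0], [0, 0, 0, 0, 0, 0]]'
python3 - <<'E'
from h import *
s=r.sense();c=cams.get_calibration("wrist");im=cams.snapshot("wrist");cv2.imwrite("pics/w3.png",im)
H=np.array(c["hand_eye"]);K=np.array(c["camera_matrix"])
R=Ro.from_euler('xyz',s["eef_rot"],degrees=True).as_matrix()
m=cv2.inRange(cv2.cvtColor(im,cv2.COLOR_BGR2HSV),(45,120,60),(80,255,255))
k,_,st,ce=cv2.connectedComponentsWithStats(m);i=1+np.argmax(st[1:,4]);print(st[i],ce[i])
d=R@H[:3,:3]@np.linalg.inv(K)@[*ce[i],1];o=s["position"]+R@H[:3,3]
P=o+d*(.063-o[2])/d[2];print(P,s["position"],R.T@(np.array([P[0],P[1],.082])-s["position"]))
E
```

```text
time: 11.33
position: [0.6596, 0.0356, 0.255]
time: 11.75
position: [0.5529, -0.0969, 0.2501]
time: 12.17
position: [0.4489, -0.2281, 0.2503]
time: 12.58
position: [0.4507, -0.2261, 0.25]
eef_rot: [180.0, 0.0, 163.6]
ft_force: [0.8, 0.4, -0.9]
gripper_width: 0.0001
gripper_force: 0.0
[305 210  28  28 601] [318.4875208  223.39767055]
[ 0.45063205 -0.22380422  0.063     ] [ 0.45074298 -0.22612352  0.24997627] [0.00076787 0.00214312 0.16797689]
```

View pics/w3.png

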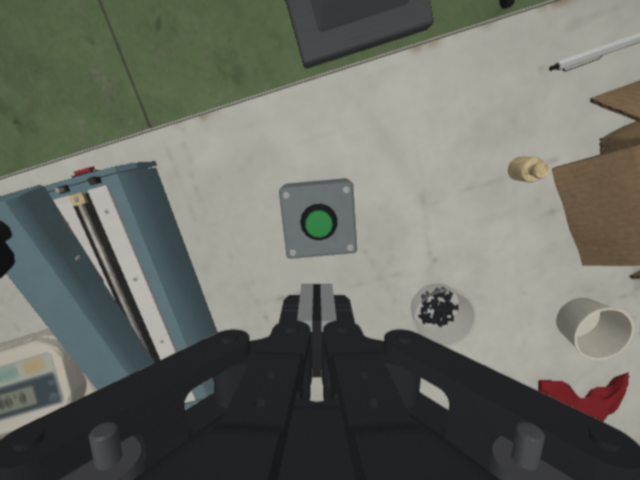

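The button shows at (318,223), within about 2 mm of the tool axis. I'll go down to just above it, then press slowly.

```bash
python3 nudge.py '[[0, 0.001, 0.034, 0, 0, 0], [0, 0.001, 0.068, 0, 0, 0], [0, 0.001, 0.1, 0, 0, 0], [0, 0.001, 0.125, 0, 0, 0], [0, 0.001, 0.145, 0, 0, 0]]' | head -2
python3 nudge.py '[[0, 0, 0, 0, 0, 0], [0, 0, 0, 0, 0, 0], [0, 0, 0, 0, 0, 0], [0, 0, 0, 0, 0, 0], [0, 0, 0, 0, 0, 0]]'
python3 nudge.py '[[0, 0, 0.003, 0, 0, 0], [0, 0, 0.006, 0, 0, 0], [0, 0, 0.009, 0, 0, 0], [0, 0, 0.012, 0, 0, 0], [0, 0, 0.015, 0, 0, 0]]'
python3 nudge.py '[[0, 0, 0, 0, 0, 0], [0, 0, 0, 0, 0, 0], [0, 0, 0, 0, 0, 0], [0, 0, 0, 0, 0, 0], [0, 0, 0, 0, 0, 0]]'
python3 nudge.py '[[0, 0, 0.001, 0, 0, 0], [0, 0, 0.002, 0, 0, 0], [0, 0, 0.003, 0, 0, 0], [0, 0, 0.004, 0, 0, 0], [0, 0, 0.005, 0, 0, 0]]'
```

```text
time: 13.05
position: [0.4497, -0.2245, 0.1024]
time: 13.47
position: [0.4516, -0.2268, 0.1069]
eef_rot: [-179.9, 0.2, 163.5]
ft_force: [-0.9, 0.3, 0.0]
gripper_width: -0.0
gripper_force: 0.0
time: 13.88
position: [0.4502, -0.2261, 0.0896]
eef_rot: [180.0, -0.0, 163.5]
ft_force: [-0.2, 0.1, -0.2]
gripper_width: 0.0005
gripper_force: 0.0
time: 14.3
position: [0.4505, -0.2262, 0.0902]
eef_rot: [-180.0, 0.0, 163.5]
ft_force: [0.5, -0.2, 0.5]
gripper_width: 0.0001
gripper_force: 0.0
time: 14.72
position: [0.4503, -0.2261, 0.0849]
eef_rot: [180.0, -0.0, 163.5]
ft_force: [-1.2, 0.0, 0.1]
gripper_width: 0.0
gripper_force: 0.0
```

```bash
python3 nudge.py '[[0, 0, 0.001, 0, 0, 0], [0, 0, 0.002, 0, 0, 0], [0, 0, 0.003, 0, 0, 0], [0, 0, 0.004, 0, 0, 0], [0, 0, 0.005, 0, 0, 0]]'
python3 nudge.py '[[0, 0, 0.0005, 0, 0, 0], [0, 0, 0.001, 0, 0, 0], [0, 0, 0.0015, 0, 0, 0], [0, 0, 0.002, 0, 0, 0], [0, 0, 0.002, 0, 0, 0]]'
python3 nudge.py '[[0, 0, 0.0005, 0, 0, 0], [0, 0, 0.001, 0, 0, 0], [0, 0, 0.001, 0, 0, 0], [0, 0, 0.001, 0, 0, 0], [0, 0, 0.001, 0, 0, 0]]'
```

```text
time: 15.13
position: [0.4503, -0.2261, 0.0802]
eef_rot: [180.0, -0.0, 163.5]
ft_force: [-2.4, 1.5, 3.4]
gripper_width: 0.0001
gripper_force: 1.9
time: 15.55
position: [0.4503, -0.2261, 0.078]
eef_rot: [-180.0, 0.0, 163.5]
ft_force: [-1.1, 0.9, 3.1]
gripper_width: 0.0003
gripper_force: 1.6
time: 15.97
position: [0.4504, -0.2262, 0.077]
eef_rot: [-180.0, 0.0, 163.5]
ft_force: [-1.2, 1.8, 2.6]
gripper_width: 0.0
gripper_force: 1.3
```

Still at friction level, so it hasn't bottomed; continuing.

```bash
python3 nudge.py '[[0, 0, 0.0005, 0, 0, 0], [0, 0, 0.001, 0, 0, 0], [0, 0, 0.001, 0, 0, 0], [0, 0, 0.001, 0, 0, 0], [0, 0, 0.001, 0, 0, 0]]'
python3 nudge.py '[[0, 0, 0.0005, 0, 0, 0], [0, 0, 0.0005, 0, 0, 0], [0, 0, 0.0005, 0, 0, 0], [0, 0, 0.0005, 0, 0, 0]]'
```

```text
time: 16.38
position: [0.4504, -0.2262, 0.0766]
eef_rot: [-180.0, -0.0, 163.5]
ft_force: [-3.4, 2.0, 8.1]
gripper_width: 0.0005
gripper_force: 4.4
time: 16.72
position: [0.4504, -0.2262, 0.0765]
eef_rot: [-180.0, -0.0, 163.5]
ft_force: [-4.7, 2.6, 12.6]
gripper_width: -0.0002
gripper_force: 6.2
```

The force is rising with no further travel, so it has bottomed out. One more small push, then retreat and check.

```bash
python3 nudge.py '[[0, 0, 0.0005, 0, 0, 0], [0, 0, 0.0008, 0, 0, 0], [0, 0, 0.0008, 0, 0, 0], [0, 0, 0.0008, 0, 0, 0]]'
python3 nudge.py '[[0, 0, -0.01, 0, 0, 0], [0, 0, -0.03, 0, 0, 0], [0, 0, -0.06, 0, 0, 0], [0, 0, -0.09, 0, 0, 0], [0, 0, -0.12, 0, 0, 0]]'
python3 nudge.py '[[0, 0, -0.02, 0, 0, 0], [0, 0, -0.05, 0, 0, 0], [0, 0, -0.05, 0, 0, 0], [0, 0, -0.05, 0, 0, 0], [0, 0, -0.05, 0, 0, 0]]'
python3 nudge.py '[[0, 0, 0, 0, 0, 0], [0, 0, 0, 0, 0, 0], [0, 0, 0, 0, 0, 0], [0, 0, 0, 0, 0, 0], [0, 0, 0, 0, 0, 0]]'
python3 - <<'E'
from h import *
a=cams.snapshot("side")[190:370,290:430];b=cams.snapshot("scene")[205:385,310:480]
cv2.imwrite("pics/f.png",cv2.resize(np.hstack([a,b]),None,fx=2.5,fy=2.5,interpolation=cv2.INTER_CUBIC))
for n in C:
  for im in(cv2.imread(f"pics/{n}0.png"),cams.snapshot(n)):
    m=cv2.inRange(cv2.cvtColor(im,cv2.COLOR_BGR2HSV),(45,120,60),(80,255,255));k,_,st,ce=cv2.connectedComponentsWithStats(m);i=1+np.argmax(st[1:,4]);print(n,st[i],ce[i])
E
```

```text
time: 17.05
position: [0.4504, -0.2262, 0.0764]
eef_rot: [-180.0, -0.0, 163.5]
ft_force: [-8.2, 4.8, 18.1]
gripper_width: 0.0001
gripper_force: 9.3
time: 17.47
position: [0.4501, -0.2259, 0.1956]
eef_rot: [180.0, -0.0, 163.5]
ft_force: [0.5, -0.9, -0.8]
gripper_width: -0.0002
gripper_force: 0.0
time: 17.88
position: [0.4502, -0.226, 0.2441]
eef_rot: [180.0, -0.0, 163.5]
ft_force: [-0.7, 1.0, 0.1]
gripper_width: 0.0001
gripper_force: 0.0
time: 18.3
position: [0.4502, -0.226, 0.2442]
eef_rot: [180.0, -0.1, 163.5]
ft_force: [-0.6, -0.0, 0.8]
gripper_width: 0.0003
gripper_force: 0.0
scene [356 308  19  13 202] [364.85148515 314.23762376]
scene [356 311  19  11 148] [364.58108108 315.99324324]
side [317 312  15  13 156] [324.09615385 318.06410256]
side [317 314  15  11 136] [324.02205882 318.96323529]
```

View pics/f.png

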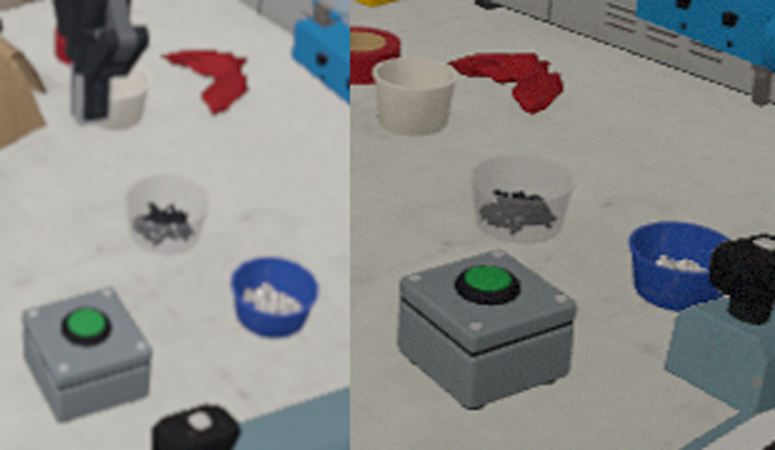

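The button is down (cap top 3 px lower in the scene view), the cups are where they were, and the arm is clear.

```bash
python3 -c "
from rig import r, cams
print(r.hand_in())"
```

```text
the job is handed in; nothing more can be done
None
```

I pointed at the blue cup and then the white cup for over two seconds each, pushed the green button down to its stop, moved clear and handed the job in at about 18.5 s; the three cups were not touched.

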